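# Raise and hold the upper tier of the sweet stand

### The job

The upper tray of the two-tier sweet stand has to be up so that the lower one can be loaded: squeeze the orange release button in its black grip, keep it squeezed and pull the grip straight up, past the first stop, until it comes to rest at the second and last stop. Finish still holding it there with the button squeezed, because the tray drops when let go. The two star sweets must stay on the upper tray, and the two tampers standing nearby are to be left where they are.

Things in the scene. Friction and masses are not known exactly. Their poses are not given: they have to be found in the camera images.
- stand: two-tier sweet stand, fixed to the worktop. Origin: centre of its foot, at worktop height, on the column's axis; z up; it may be turned about z. Lower blue tray 190 mm across, rim 24 mm above the worktop, empty. Brass sleeve 26 mm across with a dark collar (33 mm across, top at 132 mm), out of which a steel rod 18 mm across carries the upper tier. The body includes the tier, grip and button
- grip (a point): centre of the black grip on top of the upper tier, on the column's axis; 197 mm above the worktop while the tier is down, it rises with the tier. Axes as stand: the grip is a rounded block 46 mm along x, 24 mm along y, 44 mm high; nothing stands above it. The orange button is in its +y face, the -y face is plain, so closing two fingers along y (the 30 mm width over block and button) squeezes the button in. Its x faces carry no button
- button_face (a point): middle of the outer face of the orange button (34 mm along x, 32 mm high), at the grip's centre height, 18 mm from the column's axis on the stand's +y side when out
- release (a joint): the orange button: 0 = out, 0.005 m = fully pressed, towards the grip's middle; a spring pushes it out (about 1.5 N at first, 6 N fully in). Pressed more than about 0.0035 m it frees the catch; with the button out the catch stops the tier at 0 and again at the first stop
- tier (a joint): height of the upper tier above its lowest place: 0 = down and caught, 0.050 m = first stop (felt only if the button has been let out), 0.100 m = second stop, a solid end. Slides straight up; the tier weighs about 0.4 kg and sinks by its own weight when not held
- upper_tray (a point): centre of the upper tray's inner floor, on the column's axis, 58 mm below grip; blue tray 166 mm across, rim 4 mm above its floor
- star_gold_mid (a point): middle of a gold foil star sweet, 51 x 48 x 20 mm, loose on the upper tray
- star_green_mid (a point): middle of a green foil star sweet, 51 x 48 x 20 mm, loose on the upper tray
- tamper_0_mid (a point): middle of the tamper with the brown handle, 58 mm across, 93 mm high, standing upright on the worktop to the left; bystander
- tamper_1_mid (a point): middle of the tamper with the black handle, 58 mm across, 93 mm high, standing upright on the worktop to the left; bystander
Mind the look-alikes: they are no part of the job. Of the things shaped like the stand, the blue one is meant.

How it is judged:
On the way, in this order (a step that is already met when the one before it is completed fails the run):
1. the button is squeezed in while the tier is still down (value of joint release above 0.003 m and value of joint tier below 0.01 m), for 0.05 s.
2. the tier is above the first stop with the button held in by the hand (value of joint tier above 0.058 m and value of joint release above 0.003 m and contact force between the fingers and stand above 2 N), for 0.05 s.
At the end, for the whole second after the job is handed in: The upper tier is within 7 mm of its second stop (joint tier over 0.093 m) and still, the fingers hold the stand by the grip (over 2 N) with the button pressed in more than 3 mm, and both star sweets are on the upper tray (middle within 85 mm of its centre) (value of joint tier above 0.093 m and value of joint release above 0.003 m and contact force between the fingers and stand above 2 N and velocity of joint tier below 0.02 m/s and distance between each of star_gold_mid, star_green_mid and upper_tray below 0.085 m); the arm keeps its last pose, push and grip.
It fails at once if a star sweet leaves the upper tray (distance between any of star_gold_mid, star_green_mid and upper_tray above 0.095 m).
It fails at once if a tamper is shifted by more than 3 cm (distance of any of tamper_0_mid, tamper_1_mid from where it was at the start of the episode above 0.03 m).
It also fails if it takes over 32 s, if anything falls off the work surface, if the arm or the gripper's body presses on something with over 40 N, if the wrist force passes 120 N, or if a joint passes its speed limit or range.

### The arm

A 7-joint arm with a two-finger parallel gripper is mounted at the origin on a cart in front of the work surface, level with it; the furniture and walls round the work are solid. World frame = base frame: x ahead of the robot, y to its left, z up, the work surface at z = 0. Lengths are in m, angles in rad, forces in N, time in s.
With the tool pointing down it reaches from about 0.4 to 0.85 m from the base axis. Payload 10.4 kg.
Tool frame: the origin (TCP) lies at the very end of the fingers, on their centre line; the grasp point (between the pads) lies 19 mm behind it; x points along the fingers, z is the direction in which the jaws open and shut, and the axes are right-handed (so a half turn about x gives the same grasp; the last joint's range is limited). The gripper opens to 85 mm and grips with 20 to 120 N. Pads are 22 mm wide; open, the fingers measure 114 mm over their backs; the gripper's body (76 mm by 85 mm) begins 54 mm behind the grasp point. The pads swing forward as they close: fully open they stand 13 mm farther back than shut.
Start: joints at [-1.29, 0.332, -0.065, 1.46, 0.022, 1.35, -0.088], TCP at [0.187, 0.596, 0.202] pointing down, gripper open.
Joint ranges: [-2.6, 2.6], [-0.5, 2.12], [-1.47, 1.34], [0.16, 2.42], [-1.27, 4.41], [0.06, 2.06], [-2.6, 2.6]. Speed limits (rad/s): [2.22, 2.22, 2.79, 2.79, 3.14, 3.14, 3.14].

### API

Orientations are given as a unit quaternion [x, y, z, w].
In Python, from workcell import readout, camera, manip gives the robot as it stands.
- The arm moves only by the shell command python3 -m inch 'ROWS' [FORCE]. ROWS is JSON, a list of rows, each a list of 3 entries, a list of its own where there are three numbers: the turn, a rotation vector about the tool's x, y, z in degrees, then the shift along the tool's x, y, z in mm, then the closure, from 0 (fully open) to 1 (shut). In form: [[[wx, wy, wz], [dx, dy, dz], hand], ...]. A call has 1 to 10 rows; each row is the pose to reach, as a shift and turn from the pose measured when the call began, along the tool's axes at that moment; what a row does not reach only later rows make up. A row lasts 1/8 s, in which the tool goes at most 62.5 mm and 10.7 degrees, less where a joint would pass 70% of its speed; a pose out of reach is approached as far as the arm can. A call with a gripper value outside its range is refused whole. The fingers move at their own pace and stop on an object; FORCE is the grip in N (left out, the last holds). Time passes only in rows, so rows that repeat a pose let the fingers close. It gives the time, the measured TCP pose, the force and the opening at its end, in the units of the state.
- readout.get_obs(): the state, without advancing time (a new reading comes with each control period).
- camera(name): name is "scene" or "top" or "wrist"; returns a dict with "pixels" (420x560x3 uint8, red, green, blue), "range_z" (420x560 float32, m along the optical axis (not along the pixel's ray), 0 where there is no reading), "intrinsics" (3x3 intrinsics, pixels), "extrinsics" (4x4, takes a point from world to camera coordinates); the wrist camera has in their place "T_tool_cam" (4x4, takes a point from camera to tool coordinates, whose origin is the TCP and whose axes are the tool frame's). Camera axes: x right, y down, z forward; pixel columns grow to the right and rows downward; lengths in m; the calibration is good to about 2 mm. A picture is of the moment at which its call begins: read the wrist's pose just before it.
- manip.hand_in(): hands the job in, once; it reports no verdict.
The state is a dict: "clock": time; "joint_pos": joint angles; "joint_velocities": joint speeds; "tau": joint torques, N m; "position": TCP position; "ee_rot": TCP orientation; "ft_force": force on the tool from outside, world axes, zero at the start; "torque": the same for the moment, N m; "grip_width": opening from 0.0 (shut) to 1.0 (fully open).
Only numpy, scipy, OpenCV 4.12 (cv2) and the standard library are available. Lean on these libraries where they do the work, as an engineer would, in place of code of your own. Each camera call takes 0.05 s, during which the arm holds its last target.

## Working session

There is one attempt and no reset: what is moved stays moved. The work goes in short steps, Python scripts to look and compute and a shell command to move; the robot and the scene stay as the last step left them, time stands still between calls to the robot, and variables do not carry over. Pictures are saved under pics/ and viewed, and the job is handed in when it is done.

```bash
mkdir -p pics; cat > h.py <<'E'
from workcell import readout, camera, manip
import numpy as np, cv2
def snap(n,f):
    o=readout.get_obs(); c=camera(n); cv2.imwrite('pics/'+f,c['pixels'][:,:,::-1]); np.savez('pics/'+f+'.npz',pos=o['position'],rot=o['ee_rot'],**c); return c
def pts(c):
    K=c['intrinsics'];E=np.linalg.inv(c['extrinsics']);z=c['range_z'];v,u=np.mgrid[:z.shape[0],:z.shape[1]]
    P=np.stack([(u-K[0,2])/K[0,0]*z,(v-K[1,2])/K[1,1]*z,z],-1)
    return P@E[:3,:3].T+E[:3,3]
E
python3 - <<'E'
from h import *
for n in('scene','top'): snap(n,n+'0.png')
o=readout.get_obs(); print({k:np.round(v,3) for k,v in o.items()})
E
```

```text
{'clock': np.float64(0.1), 'joint_pos': array([-1.29 ,  0.333, -0.065,  1.461,  0.022,  1.35 , -0.089]), 'joint_velocities': array([-0.001, -0.001,  0.   , -0.002,  0.   , -0.   , -0.001]), 'tau': array([ 2.0000e-03, -6.2674e+01,  4.9000e-02, -3.9243e+01,  1.6000e-02,
        7.0000e-03,  0.0000e+00]), 'position': array([0.187, 0.596, 0.201]), 'ee_rot': array([-0.419,  0.57 ,  0.418,  0.57 ]), 'ft_force': array([-0.406, -0.276,  1.049]), 'torque': array([-0.027,  0.013, -0.021]), 'grip_width': np.float64(1.002)}
```

View pics/scene0.png

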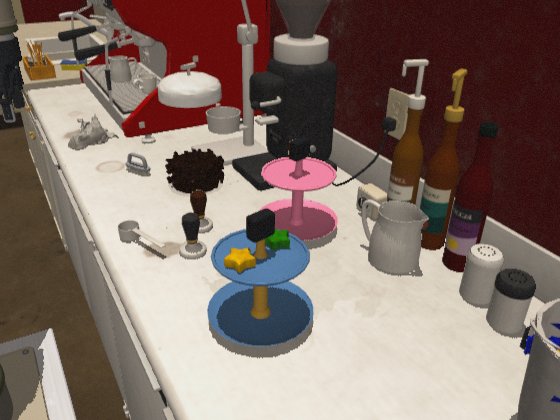

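View pics/top0.png

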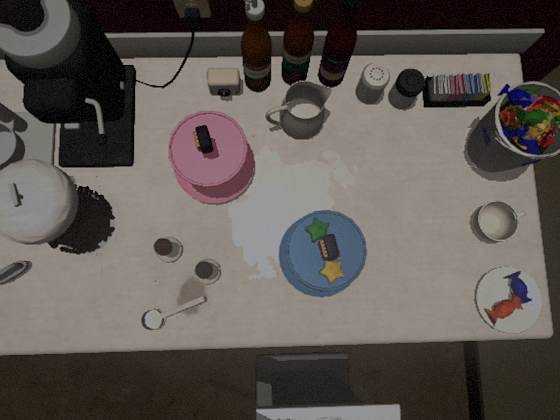

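Two stands: blue at top (325,250) / scene (260,270), and pink at top (210,155) / scene (298,190). Blue is the one named, and it carries the two stars. Next I enlarge and measure it.

```bash
python3 - <<'E'
from h import *
c=dict(np.load('pics/top0.png.npz')); im=c['pixels']
cv2.imwrite('pics/crop0.png',cv2.resize(im[200:305,270:380,::-1],None,fx=5.4,fy=5.4,interpolation=cv2.INTER_CUBIC))
P=pts(c); print(c['extrinsics'].round(3), c['intrinsics'].round(1))
for v in range(228,270,3): print(v,[tuple((P[v,u]*1000).round().astype(int)) for u in range(314,346,4)])
def rep(n,m):
    p=P[m]; print(n,m.sum(),np.median(p,0).round(3),p.min(0).round(3),p.max(0).round(3))
hsv=cv2.cvtColor(im,cv2.COLOR_RGB2HSV)
roi=np.zeros(im.shape[:2],bool); roi[200:305,270:380]=1
g=roi&(P[...,2]>.195)
rep('griptop',g)
(cx,cy),wh,a=cv2.minAreaRect((P[g][:,:2]*1000).astype(np.float32)); print('rect',cx,cy,wh,a)
o=roi&(hsv[...,0]<18)&(hsv[...,1]>120)&(P[...,2]>.17); rep('orange',o)
b=roi&(hsv[...,0]>95)&(hsv[...,0]<125)&(hsv[...,1]>80)&(P[...,2]>.12)&(P[...,2]<.15); rep('tray',b)
print(cv2.minEnclosingCircle((P[b][:,:2]*1000).astype(np.float32)))
E
```

```text
[[-0.028 -0.999  0.027  0.11 ]
 [-0.985  0.023 -0.172  0.575]
 [ 0.171 -0.032 -0.985  1.038]
 [ 0.     0.     0.     1.   ]] [[483.4   0.  279.9]
 [  0.  483.4 211.2]
 [  0.    0.    1. ]]
228 [(np.int64(523), np.int64(31), np.int64(159)), (np.int64(523), np.int64(23), np.int64(158)), (np.int64(523), np.int64(15), np.int64(157)), (np.int64(523), np.int64(7), np.int64(157)), (np.int64(525), np.int64(-3), np.int64(140)), (np.int64(524), np.int64(-11), np.int64(141)), (np.int64(524), np.int64(-20), np.int64(142)), (np.int64(525), np.int64(-29), np.int64(137))]
231 [(np.int64(517), np.int64(32), np.int64(159)), (np.int64(517), np.int64(23), np.int64(158)), (np.int64(516), np.int64(16), np.int64(160)), (np.int64(519), np.int64(5), np.int64(138)), (np.int64(519), np.int64(-3), np.int64(140)), (np.int64(518), np.int64(-11), np.int64(139)), (np.int64(518), np.int64(-20), np.int64(139)), (np.int64(518), np.int64(-28), np.int64(141))]
234 [(np.int64(511), np.int64(32), np.int64(161)), (np.int64(511), np.int64(24), np.int64(159)), (np.int64(510), np.int64(16), np.int64(160)), (np.int64(511), np
[... 4000 characters left out ...]
np.int64(446), np.int64(24), np.int64(139)), (np.int64(446), np.int64(16), np.int64(139)), (np.int64(445), np.int64(11), np.int64(158)), (np.int64(444), np.int64(3), np.int64(161)), (np.int64(444), np.int64(-5), np.int64(159)), (np.int64(444), np.int64(-13), np.int64(160)), (np.int64(445), np.int64(-24), np.int64(142))]
griptop 429 [0.477 0.013 0.218] [ 0.392 -0.006  0.196] [0.503 0.13  1.118]
rect 449.8887634277344 67.38615417480469 (46.906898498535156, 163.20782470703125) 26.759061813354492
orange 45 [0.477 0.023 0.214] [0.462 0.018 0.211] [0.492 0.027 0.218]
tray 3606 [0.477 0.014 0.14 ] [ 0.399 -0.073  0.133] [0.56  0.09  0.149]
((480.2458190917969, 8.142784118652344), 82.20329284667969)
```

View pics/crop0.png

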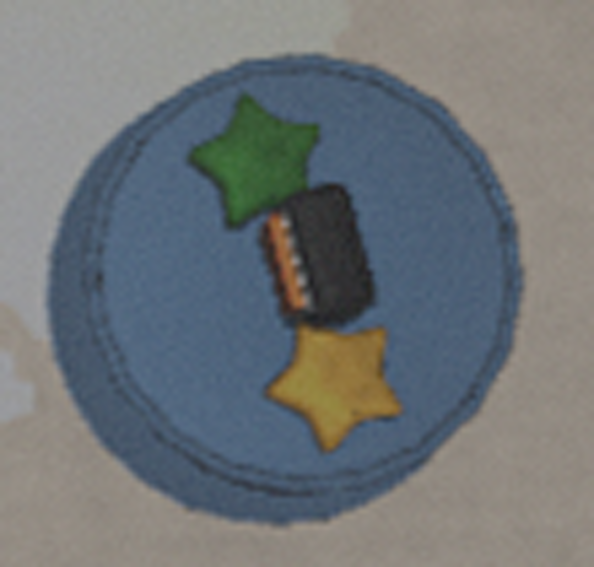

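The blue stand is confirmed. The orange button shows on the image-left (+y world) face of the grip, crop (285,265), and the stars lie off the grip's x ends. Now the grip's angle, the tool pose and the offset.

```bash
python3 - <<'E'
from h import *
from scipy.spatial.transform import Rotation as R
c=dict(np.load('pics/top0.png.npz')); im=c['pixels'];P=pts(c)
hsv=cv2.cvtColor(im,cv2.COLOR_RGB2HSV)
roi=np.zeros(im.shape[:2],bool); roi[200:305,270:380]=1
m=roi&(P[...,2]>.208)&(P[...,2]<.23)
for n,mm in(('all',m),('black',m&(hsv[...,2]<90)&(hsv[...,1]<110)),):
    q=(P[mm][:,:2]*1000).astype(np.float32); print(n,len(q),q.mean(0),cv2.minAreaRect(q))
    w,V=np.linalg.eigh(np.cov(q.T)); print(np.degrees(np.arctan2(V[1,1],V[0,1])),np.sqrt(w*12))
o=m&(hsv[...,0]<18)&(hsv[...,1]>120); q=P[o][:,:2]*1000; w,V=np.linalg.eigh(np.cov(q.T)); print('or',q.mean(0),np.degrees(np.arctan2(V[1,1],V[0,1])))
# silhouette angle: black px on plane z=.219
for n,s in (('gold',(18,35)),('green',(40,85))):
    k=roi&(hsv[...,0]>s[0])&(hsv[...,0]<s[1])&(hsv[...,1]>100)&(P[...,2]>.15)&(P[...,2]<.175); print(n,P[k].mean(0).round(3),P[k].min(0).round(3),P[k].max(0).round(3))
ob=readout.get_obs(); r=R.from_quat(ob['ee_rot']); print('T axes\n',r.as_matrix().round(3))
E
```

```text
all 371 [478.96164   11.003873] ((479.4461669921875, 10.789983749389648), (46.04372787475586, 29.932300567626953), 11.856924057006836)
-168.24202283466556 [28.68627332 43.48368601]
black 308 [479.39108    8.784859] ((479.4461669921875, 10.789983749389648), (46.04372787475586, 29.932300567626953), 11.856924057006836)
-168.60128207938473 [24.89584646 45.4556608 ]
or [477.01394953  22.76376058] -167.42431709897863
gold [ 0.438 -0.001  0.159] [ 0.415 -0.022  0.154] [0.458 0.023 0.165]
green [0.521 0.025 0.16 ] [0.499 0.003 0.154] [0.543 0.047 0.165]
T axes
 [[-0.    -0.954  0.299]
 [-0.001  0.299  0.954]
 [-1.    -0.    -0.001]]
```

Grip: column axis at (0.480, 0.008), consistent with the tray's circle centre (0.4802, 0.0081). Top is at 0.219 and the footprint is 46 x 30 mm, as given. The stand's x axis is at +11.8°, button towards +y. The fingers should close along azimuth 101.8°, so the turn is -29° about tool x. I'll rise first, then travel.

```bash
python3 -m inch '[[[0,0,0],[-40,0,0],0],[[0,0,0],[-80,0,0],0],[[0,0,0],[-120,-20,-20],0],[[0,0,0],[-130,-55,-57],0],[[-3,0,0],[-130,-90,-94],0],[[-6,0,0],[-130,-125,-130],0],[[-9,0,0],[-130,-160,-166],0],[[-12,0,0],[-130,-195,-203],0],[[-15,0,0],[-130,-215,-224],0],[[-15,0,0],[-130,-225,-234],0]]'
```

```text
clock: 1.35
position: [0.3322, 0.3043, 0.3312]
ee_rot: [-0.489, 0.511, 0.489, 0.511]
ft_force: [-0.7, -0.4, 0.3]
grip_width: 1.002
```

```bash
python3 -m inch '[[[0,0,0],[0,-20,-36],0],[[-3,0,0],[0,-40,-72],0],[[-6,0,0],[0,-60,-109],0],[[-9,0,0],[0,-80,-145],0],[[-12,0,0],[0,-100,-181],0],[[-14.2,0,0],[0,-120,-217],0],[[-14.2,0,0],[0,-140,-253],0],[[-14.2,0,0],[0,-155,-280],0],[[-14.2,0,0],[0,-160,-290],0],[[-14.2,0,0],[0,-160,-290],0]]'
python3 - <<'E'
from h import *
from scipy.spatial.transform import Rotation as R
c=snap('wrist','w1.png'); o=readout.get_obs()
r=R.from_quat(o['ee_rot']).as_matrix(); print(o['position'].round(4),r.round(3),'az z',np.degrees(np.arctan2(r[1,2],r[0,2])))
T=c['T_tool_cam']; K=c['intrinsics']; z=c['range_z']; v,u=np.mgrid[:420,:560]
P=np.stack([(u-K[0,2])/K[0,0]*z,(v-K[1,2])/K[1,1]*z,z],-1)@T[:3,:3].T+T[:3,3]
W=P@r.T+o['position']
m=(z>0)&(W[...,2]>.208)&(W[...,2]<.23)&(abs(W[...,0]-.48)<.05)&(abs(W[...,1]-.01)<.05)
print(m.sum(),cv2.minAreaRect((W[m][:,:2]*1000).astype(np.float32)),cv2.minAreaRect((P[m][:,1:]*1000).astype(np.float32)))
print('joints',o['joint_pos'].round(3))
E
```

```text
clock: 2.6
position: [0.4792, 0.0082, 0.3313]
ee_rot: [0.548, -0.447, -0.548, -0.446]
ft_force: [-0.7, 0.4, 0.6]
grip_width: 1.001
[0.4791 0.0089 0.3313] [[-0.001 -0.979 -0.203]
 [-0.001 -0.203  0.979]
 [-1.     0.001 -0.001]] az z 101.7240527692087
1332 ((480.8188781738281, 11.51900577545166), (46.509742736816406, 29.99386978149414), 12.997153282165527) ((-2.392007827758789, 2.3242034912109375), (29.99696922302246, 46.505775451660156), 88.72523498535156)
joints [-0.732 -0.071  0.589  1.631  0.04   1.57   1.632]
```

View pics/w1.png

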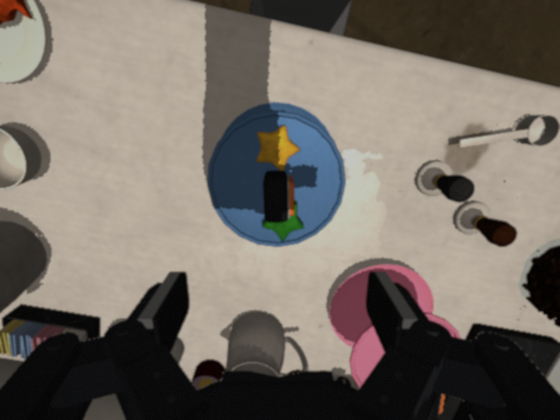

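The wrist view agrees: the grip is at pixel (277,197), button on the +z side, within 2 mm of the top-view fix. Both stars are clear of where the fingers will come down. Descending 153 mm.

```bash
python3 -m inch '[[[0,0,0],[25,-1,0],0],[[-0.5,0,0],[50,-1.5,0],0],[[-0.5,0,0],[75,-1.5,0],0],[[-0.5,0,0],[100,-1.5,0],0],[[-0.5,0,0],[120,-1.5,0],0],[[-0.5,0,0],[135,-1.5,0],0],[[-0.5,0,0],[145,-1.5,0],0],[[-0.5,0,0],[153,-1.5,0],0],[[-0.5,0,0],[153,-1.5,0],0]]' 50
python3 - <<'E'
from h import *
snap('scene','s2.png');c=snap('wrist','w2.png')
a=cv2.imread('pics/s2.png')[150:300,180:340]
b=cv2.imread('pics/w2.png')
cv2.imwrite('pics/c2.png',np.hstack([cv2.resize(a,(400,375)),cv2.resize(b,(400,375))]))
o=readout.get_obs();print(o['position'].round(4),o['ft_force'].round(2))
E
```

```text
clock: 3.78
position: [0.4803, 0.0091, 0.1781]
ee_rot: [-0.55, 0.445, 0.55, 0.443]
ft_force: [-1.0, 0.6, -0.0]
grip_width: 1.001
[0.4807 0.0091 0.1787] [ 0.64 -0.43  1.04]
```

View pics/c2.png

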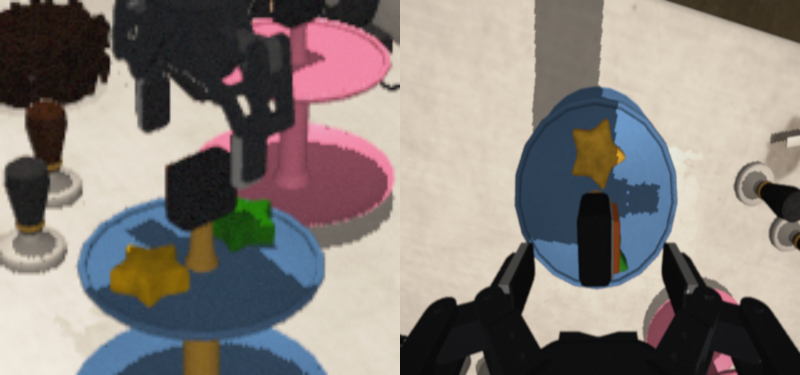

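```bash
python3 - <<'E'
from h import *
from scipy.spatial.transform import Rotation as R
c=dict(np.load('pics/s2.png.npz'));P=pts(c)
r=R.from_quat(c['rot']).as_matrix()
L=((P-c['pos'])@r)*1000   # tool coords mm
im=cv2.cvtColor(c['pixels'],cv2.COLOR_RGB2GRAY)
ok=(c['range_z']>0)&(L[...,0]<15)&(L[...,0]>-60)&(abs(L[...,1])<40)&(abs(L[...,2])<65)&(im<110)
for n,k in(('+z',ok&(L[...,2]>35)),('-z',ok&(L[...,2]<-35)),('grip',ok&(abs(L[...,2])<22)&(L[...,0]>-45))):
    q=L[k]; print(n,len(q),np.percentile(q,[2,50,98],axis=0).round(0))
E
```

```text
+z 113 [[-60. -10.  41.]
 [-52.   2.  43.]
 [-43.  12.  53.]]
-z 115 [[-59.  -8. -57.]
 [-53.   7. -51.]
 [-42.  12. -44.]]
grip 788 [[-40. -18. -16.]
 [-23.   8. -12.]
 [ 11.  23.   7.]]
```

```bash
python3 - <<'E'
from h import *
from scipy.spatial.transform import Rotation as R
c=dict(np.load('pics/s2.png.npz'));P=pts(c)
r=R.from_quat(c['rot']).as_matrix(); L=((P-c['pos'])@r)*1000
for u,vs in((279,range(195,236,4)),(242,range(180,210,3)),(258,range(210,242,5))):
  for v in vs: print(u,v,L[v,u].round(0),(P[v,u]*1000).round(0),c['pixels'][v,u])
E
```

```text
279 195 [ 179. -338.  327.] [741. 400.  -1.] [180 169 157]
279 199 [-90.   6. -54.] [486. -45. 268.] [30 29 35]
279 203 [-84.   7. -55.] [485. -46. 262.] [28 30 36]
279 207 [-78.   8. -56.] [485. -47. 256.] [35 36 37]
279 211 [-70.   6. -54.] [486. -45. 248.] [33 35 32]
279 215 [-64.   7. -56.] [485. -47. 242.] [42 39 42]
279 219 [-57.   7. -56.] [485. -47. 235.] [31 31 35]
279 223 [-50.   7. -56.] [485. -47. 228.] [81 81 79]
279 227 [ 164. -217.  191.] [652. 242.  14.] [126  68  81]
279 231 [ 19. -52.   9.] [529.  28. 159.] [ 39 123  10]
279 235 [ 22. -46.   2.] [525.  20. 156.] [18 61 16]
242 180 [-81.  -1.  45.] [472.  53. 259.] [32 35 36]
242 183 [-77.   1.  42.] [471.  50. 255.] [27 28 28]
242 186 [-72.   1.  42.] [470.  50. 250.] [33 33 33]
242 189 [-65.  -0.  44.] [471.  52. 243.] [28 24 27]
242 192 [-60.   1.  43.] [471.  51. 238.] [34 33 34]
242 195 [-53.  -1.  45.] [472.  53. 232.] [30 29 29]
242 198 [-50.   2.  41.] [470.  49. 228.] [34 29 33]
242 201 [-43.   0.  43.] [471.  51. 221.] [90 84 79]
242 204 [ 181. -237.  353.] [637. 404.  -3.] [228 219 206]
242 207 [ 179. -226.  339.] [629. 388.  -2.] [228 218 203]
258 210 [ 181. -250.  305.] [659. 360.  -4.] [194 183 169]
258 215 [-40.   5.  -4.] [476.   4. 218.] [21 29 22]
258 220 [-39.  15. -15.] [469.  -9. 217.] [24 25 29]
258 225 [-30.  15. -16.] [469.  -9. 208.] [28 28 22]
258 230 [-19.  13. -13.] [471.  -6. 197.] [23 19 24]
258 235 [-11.  15. -15.] [469.  -9. 190.] [31 27 34]
258 240 [ -0.  13. -13.] [470.  -7. 178.] [25 23 23]
```

```bash
python3 - <<'E'
from h import *
c=dict(np.load('pics/w2.png.npz'));T=c['T_tool_cam'];K=c['intrinsics'];z=c['range_z'];v,u=np.mgrid[:420,:560]
P=(np.stack([(u-K[0,2])/K[0,0]*z,(v-K[1,2])/K[1,1]*z,z],-1)@T[:3,:3].T+T[:3,3])*1000
print(T.round(3))
for n,k in(('+',(P[...,2]>30)),('-',(P[...,2]<-30))):
    m=k&(z>0)&(abs(P[...,2])<65)&(abs(P[...,1])<25)&(P[...,0]<25)&(P[...,0]>-120); q=P[m]; print(n,len(q)); 
    h=np.histogram(q[:,0],bins=np.arange(-120,30,10)); print(h)
E
python3 - <<'E'
import cv2,numpy as np
a=cv2.imread('pics/s2.png')[120:270,180:380]; cv2.imwrite('pics/c3.png',cv2.resize(a,(800,600),interpolation=cv2.INTER_CUBIC))
E
```

```text
[[-0.001 -0.314  0.949 -0.171]
 [ 0.001 -0.949 -0.314  0.08 ]
 [ 1.     0.001  0.002  0.   ]
 [ 0.     0.     0.     1.   ]]
+ 11828
(array([1779, 2309, 3999,  954,  971,  838,  675,  303,    0,    0,    0,
          0,    0,    0]), array([-120, -110, -100,  -90,  -80,  -70,  -60,  -50,  -40,  -30,  -20,
        -10,    0,   10,   20]))
- 12090
(array([1724, 2343, 4237, 1004,  966,  837,  673,  306,    0,    0,    0,
          0,    0,    0]), array([-120, -110, -100,  -90,  -80,  -70,  -60,  -50,  -40,  -30,  -20,
        -10,    0,   10,   20]))
```

View pics/c3.png

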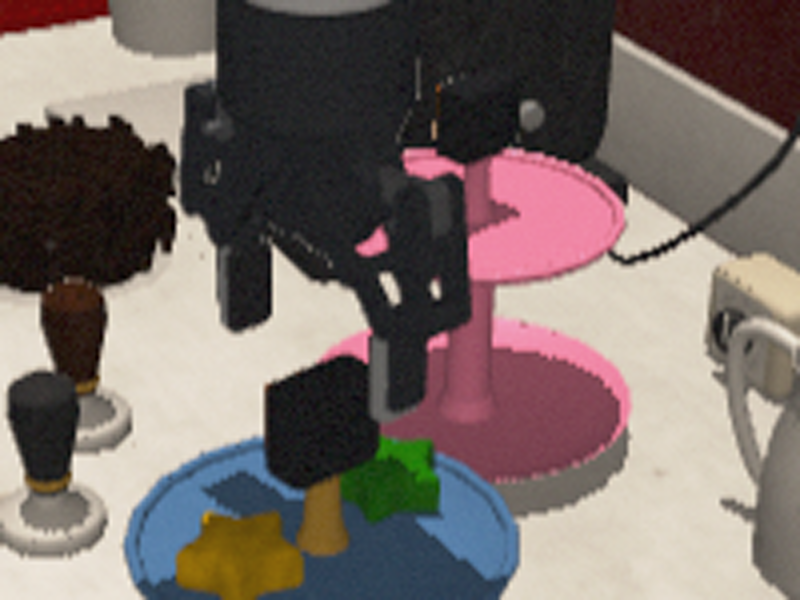

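Disagreement: both cameras put the open fingertips about 43 mm behind the reported TCP, where the description implies about 13 mm. I'll close partway, still clear of the grip, and measure how far the tips swing before gripping.

```bash
cat > tips.py <<'E'
from h import *
import sys
c=snap('wrist',sys.argv[1]);o=readout.get_obs();print(o['position'].round(4),o['grip_width'],o['ft_force'].round(1))
T=c['T_tool_cam'];K=c['intrinsics'];z=c['range_z'];v,u=np.mgrid[:420,:560]
P=(np.stack([(u-K[0,2])/K[0,0]*z,(v-K[1,2])/K[1,1]*z,z],-1)@T[:3,:3].T+T[:3,3])*1000
for n,k in(('+',(P[...,2]>17)),('-',(P[...,2]<-17))):
    m=k&(z>0)&(abs(P[...,2])<65)&(abs(P[...,1])<25)&(P[...,0]<0)&(P[...,0]>-70)&(c['pixels'].max(-1)<110); q=P[m]; print(n,len(q),np.histogram(q[:,0],bins=np.arange(-70,1,5))[0],np.percentile(q[:,1:],[2,98],axis=0).round(0).tolist())
E
python3 -m inch '[[[0,0,0],[0,0,0],0.2],[[0,0,0],[0,0,0],0.4],[[0,0,0],[0,0,0],0.4],[[0,0,0],[0,0,0],0.4]]' 50; python3 tips.py w3.png
```

```text
clock: 4.38
position: [0.4807, 0.0091, 0.1787]
ee_rot: [0.55, -0.444, -0.55, -0.444]
ft_force: [-1.1, 0.2, -0.6]
grip_width: 0.601
[0.4806 0.0091 0.1787] 0.5944731109587233 [0.8 0.6 0.6]
+ 1870 [445 291 277 241 239 205 141  31   0   0   0   0   0   0] [[-10.0, 26.0], [11.0, 39.0]]
- 1888 [446 297 273 263 232 215 137  25   0   0   0   0   0   0] [[-9.0, -38.0], [11.0, -25.0]]
```

View pics/w3.png

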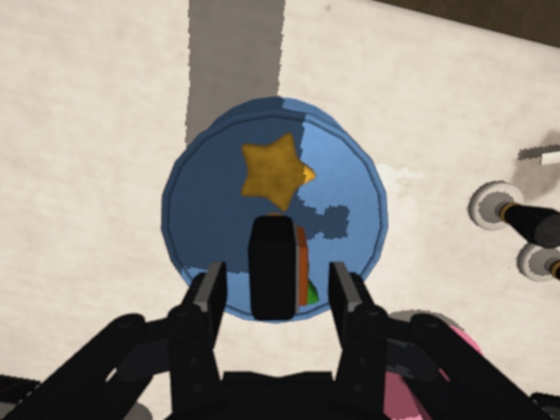

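The tips sit at -33 mm with the hand 40% closed, so the 13 mm swing matches the description but the real tips are about 30 mm behind the reported TCP. I trust the two cameras and go 31 mm lower.

```bash
python3 -m inch '[[[0,0,0],[8,0,0],0.4],[[0,0,0],[16,0,0],0.4],[[0,0,0],[24,0,0],0.4],[[0,0,0],[31,0,0],0.4],[[0,0,0],[31,0,0],0.4]]' 50; python3 tips.py w4.png
python3 - <<'E'
from h import *
snap('scene','s4.png')
a=cv2.imread('pics/s4.png')[150:270,180:340]; cv2.imwrite('pics/c4.png',cv2.resize(a,(800,600),interpolation=cv2.INTER_CUBIC))
E
```

```text
clock: 5.05
position: [0.4802, 0.0089, 0.1471]
ee_rot: [-0.55, 0.445, 0.55, 0.443]
ft_force: [-0.1, 0.7, 0.2]
grip_width: 0.597
[0.4805 0.009  0.1475] 0.6014133963975649 [-0.1 -0.1  0.2]
+ 1873 [423 306 281 264 232 202 129  36   0   0   0   0   0   0] [[-10.0, 26.0], [11.0, 39.0]]
- 1874 [408 308 290 250 239 208 135  36   0   0   0   0   0   0] [[-10.0, -38.0], [11.0, -25.0]]
```

View pics/c4.png

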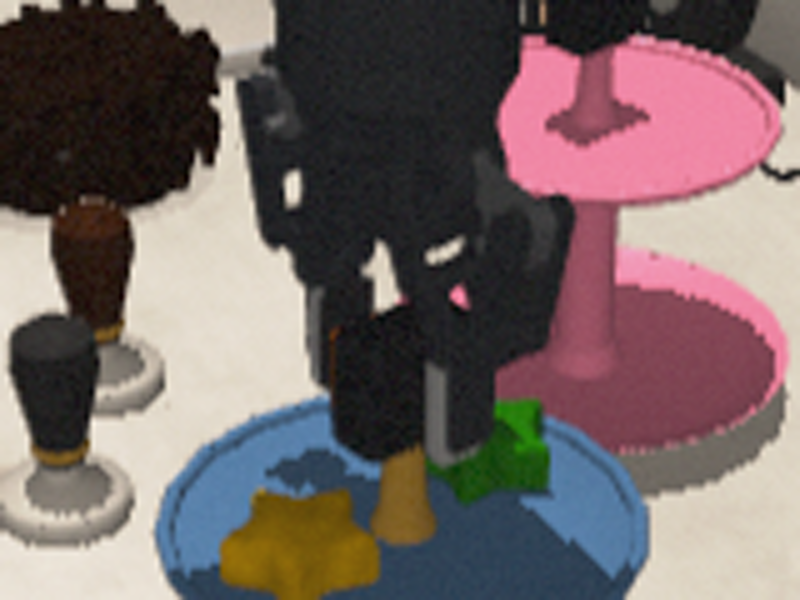

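View pics/w4.png

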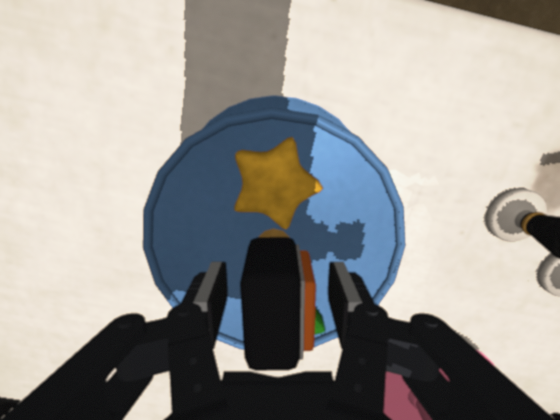

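The fingers now straddle the grip at its full height, pads at wrist pixels (210,290) and (340,290), button at (308,300). The stars are clear. Closing.

```bash
python3 -m inch '[[[0,0,0],[0,0,0],0.6],[[0,0,0],[0,0,0],0.8],[[0,0,0],[0,0,0],1],[[0,0,0],[0,0,0],1],[[0,0,0],[0,0,0],1],[[0,0,0],[0,0,0],1]]' 50; python3 tips.py w5.png
```

```text
clock: 5.9
position: [0.4815, 0.0067, 0.1486]
ee_rot: [0.551, -0.445, -0.549, -0.444]
ft_force: [0.2, -9.8, 3.1]
grip_width: 0.271
[0.4815 0.0067 0.1486] 0.2789058579358467 [ 1.  -9.6  3.7]
+ 567 [ 55  45 116 108 102  82  56   3   0   0   0   0   0   0] [[6.0, 17.0], [12.0, 25.0]]
- 488 [44 24 97 94 86 76 62  5  0  0  0  0  0  0] [[6.0, -25.0], [11.0, -17.0]]
```

View pics/w5.png

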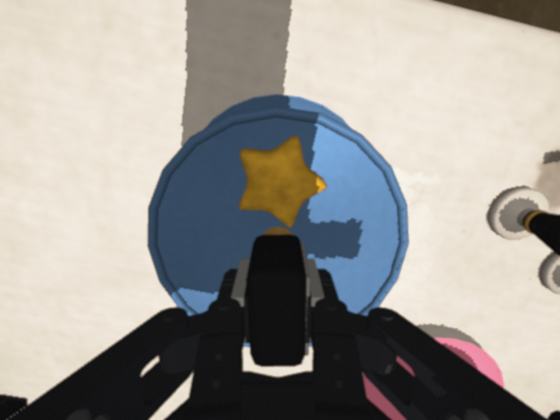

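The button is pressed: opening is about 0.275 (≈ 24 mm), i.e. block with button in. Lifting smoothly.

```bash
python3 -m inch '[[[0,0,0],[-3,0,0],1],[[0,0,0],[-8,0,0],1],[[0,0,0],[-14,0,0],1],[[0,0,0],[-21,0,0],1],[[0,0,0],[-29,0,0],1],[[0,0,0],[-37,0,0],1],[[0,0,0],[-45,0,0],1],[[0,0,0],[-52,0,0],1],[[0,0,0],[-57,0,0],1],[[0,0,0],[-60,0,0],1]]' 60
python3 - <<'E'
from h import *
c=snap('scene','s6.png')
a=cv2.imread('pics/s6.png')[90:270,150:390]; cv2.imwrite('pics/c6.png',cv2.resize(a,(800,600),interpolation=cv2.INTER_CUBIC))
P=pts(c);h=cv2.cvtColor(c['pixels'],cv2.COLOR_RGB2HSV)
m=(h[...,0]>18)&(h[...,0]<35)&(h[...,1]>150)&(abs(P[...,0]-.44)<.06)&(abs(P[...,1])<.06)&(P[...,2]>.14);print('gold',P[m].mean(0),P[m].max(0))
E
```

```text
clock: 7.2
position: [0.4815, 0.0067, 0.209]
ee_rot: [0.551, -0.445, -0.549, -0.444]
ft_force: [3.9, -3.7, -6.1]
grip_width: 0.274
gold [ 0.44576431 -0.00708573  0.21326689] [0.48810865 0.01965398 0.23584512]
```

View pics/c6.png

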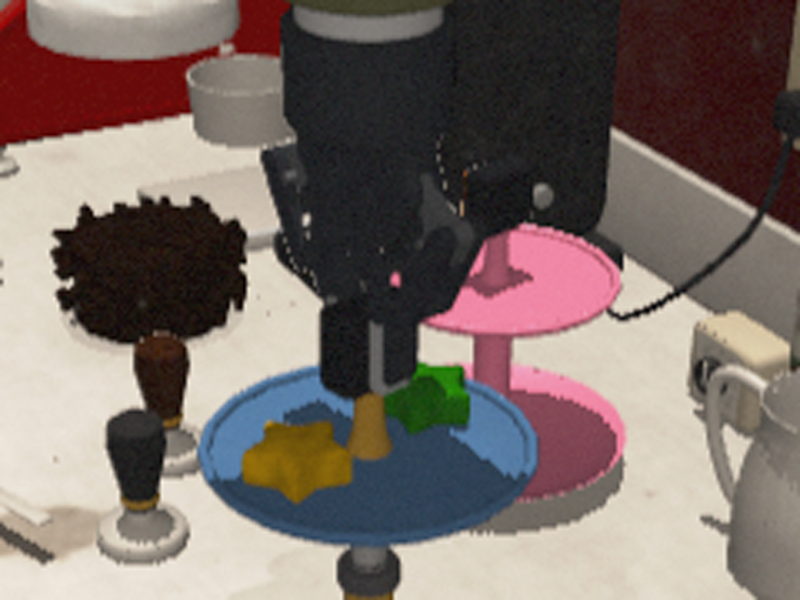

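The tier rose with the hand by about 60 mm. The steel rod shows below the tray at crop (370,555), and both stars are in place. On to the second stop, with a small overpush.

```bash
python3 -m inch '[[[0,0,0],[-3,0,0],1],[[0,0,0],[-9,0,0],1],[[0,0,0],[-16,0,0],1],[[0,0,0],[-23,0,0],1],[[0,0,0],[-29,0,0],1],[[0,0,0],[-34,0,0],1],[[0,0,0],[-38,0,0],1],[[0,0,0],[-41,0,0],1],[[0,0,0],[-43,0,0],1],[[0,0,0],[-43,0,0],1]]' 60
python3 - <<'E'
from h import *
c=snap('scene','s7.png')
a=cv2.imread('pics/s7.png')[60:270,130:410]; cv2.imwrite('pics/c7.png',cv2.resize(a,(800,600),interpolation=cv2.INTER_CUBIC))
E
python3 tips.py w7.png
```

```text
clock: 8.5
position: [0.4813, 0.0066, 0.2488]
ee_rot: [0.551, -0.446, -0.549, -0.443]
ft_force: [20.5, -2.0, -38.2]
grip_width: 0.271
[0.4813 0.0065 0.2488] 0.2734036476317259 [ 21.3  -2.3 -39.5]
+ 550 [ 56  42 116  99  94  86  51   6   0   0   0   0   0   0] [[6.0, 17.0], [11.0, 25.0]]
- 481 [ 44  20 102  91  85  73  59   7   0   0   0   0   0   0] [[6.0, -25.0], [11.0, -17.0]]
```

View pics/c7.png

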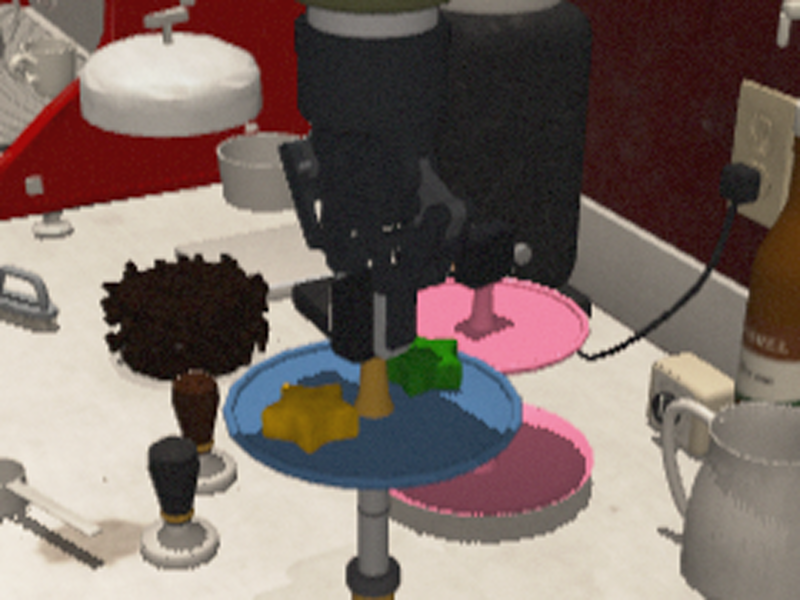

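The hand rose 100.2 mm and now meets a solid stop (38 N down). I'll ease the push a little, then check the tray's height and that it is still.

```bash
python3 -m inch '[[[0,0,0],[-1,0,0],1],[[0,0,0],[-1,0,0],1],[[0,0,0],[-1,0,0],1],[[0,0,0],[-1,0,0],1]]' 60
python3 - <<'E'
from h import *
for n in('top','scene'):
    c=snap(n,n+'8.png');P=pts(c);h=cv2.cvtColor(c['pixels'],cv2.COLOR_RGB2HSV)
    near=(np.hypot(P[...,0]-.48,P[...,1]-.008)<.09)&(c['range_z']>0)
    b=near&(h[...,0]>95)&(h[...,0]<125)&(h[...,1]>80)&(P[...,2]>.18)&(P[...,2]<.26); print(n,'tray z',np.median(P[b][:,2]).round(4))
    for k,s in(('gold',(18,35)),('green',(40,85))):
        m=near&(h[...,0]>s[0])&(h[...,0]<s[1])&(h[...,1]>100)&(P[...,2]>.245)&(P[...,2]<.28); print(k,m.sum(),P[m].mean(0).round(3))
o=readout.get_obs();print(o['position'].round(4),o['grip_width'],o['ft_force'].round(1),o['clock'])
E
```

```text
clock: 9.1
position: [0.4813, 0.0065, 0.2487]
ee_rot: [0.551, -0.446, -0.549, -0.443]
ft_force: [10.1, -3.9, -17.4]
grip_width: 0.276
top tray z 0.24
gold 114 [0.437 0.008 0.259]
green 168 [0.522 0.033 0.259]
scene tray z 0.2377
gold 625 [ 0.445 -0.007  0.255]
green 337 [0.519 0.013 0.254]
[0.4814 0.0066 0.2487] 0.2740197775746605 [ 10.2  -3.6 -16.8] 9.2
```

The tray floor reads 0.238–0.240 m, up from 0.139–0.140, so the tier is about 100 mm up. Both stars are on it and the hand is still. Handing in.

```bash
python3 -c "
from workcell import manip; print(manip.hand_in())"
```

```text
the job is handed in; nothing more can be done
None
```

I squeezed the blue stand's button with two fingers across the grip, raised the tier in one held pull to the second stop, and handed in at about 9.2 s, still holding it. No verdict was reported.

**Last checks:**
- **Height:** The tray floor rose from about 0.139 m to 0.238–0.240 m. The hand rose 100 mm and now pushes lightly against the stop, at about 17 N.
- **Button:** The finger opening stayed at about 0.274 (roughly 23–24 mm). That matches the button being pressed in, though I could not read the joint itself.
- **Stars and tampers:** Both star sweets are still on the upper tray, about 40–50 mm from its centre. The tampers look untouched in the pictures, but I did not re-measure them.

**What disagreed:** both cameras showed the real fingertips about 30 mm behind the reported TCP. I trusted the images and went 31 mm lower than the stated geometry called for before closing.

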